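# Gauge the depth of a measure and lock the reading

## Task

Push the tray with the steel measure fully home under the depth gauge, then lower the gauge's slide until the probe touches the measure's bottom plate, without ramming it. Leave the slide at that height, swing its lock lever round to the stop towards the probe, and let go, without disturbing the measure or the things standing around.

Things in the scene. Friction and masses are not known exactly. Their poses are not given: they have to be found in the camera images.
- gauge: depth gauge stand, fixed, turned up to 0.35 rad either way. Grey base plate 225 x 280 x 25 mm thick. Origin: on the probe's vertical axis, at the base's underside on the bench. Its z is up; its x points from the probe to the upright round steel column (diameter 28 mm, at x = +105 mm, top 307 mm above the bench); its y points to the side of the lock lever; the tray comes from the -y side.
- tray (a joint): how far the tray (aluminium, 84 mm wide, top face 35 mm above the bench, 10 mm fences round the measure) has been pushed in, m: 0 fully out, as it starts; 0.08 fully home at its stop. It slides along the gauge's +y and needs about 2 N. When home, the measure stands centred under the probe.
- tray_post (a point): upright black round post on the tray's -y end, diameter 16 mm, 48 mm tall, for pushing the tray. The point is on its axis, half-way up (60 mm above the bench; top at 83 mm), 100 mm from the measure's axis.
- slide (a joint): how far the gauge's white slide has been lowered on its column, m: 0 at the top, 0.125 at the bottom of its travel; starts between 0 and 0.015. Friction holds it wherever it is left: about 3 N pushes it down, about 8 N lifts it, locked or not.
- slide_grip (a point): centre of the upright black knurled round grip on the slide, straight above the probe; diameter 22 mm, 55 mm tall, its foot on the slide's 24 mm wide arm, which runs to the column; the arm's top is 28 mm below this point. It moves with the slide.
- probe_tip (a point): lower end of the steel probe rod (diameter 12 mm, pointing down from the slide, in line with the grip), 150 mm below slide_grip. 155 mm above the bench when joint slide is 0.
- lock (a joint): angle of the slide's dark steel lock lever, rad: starts 0 to 0.3 (unlocked: at 0 it points along the gauge's +y); grows anticlockwise seen from above, to 1.3 at the stop (locked: pointing nearly along the gauge's -x). Turns level, on the slide, with about 0.08 N m of friction, and stays where it is left.
- lock_pin (a point): upright round steel pin at the free end of the lock lever, diameter 14 mm; the point is on its axis, 18 mm below its top and 24 mm above the lever's underside; the lever bar (14 mm wide, top 16 mm below the point) runs from it to the pivot. 70 mm from the pivot.
- lock_pivot (a point): point on the lever's upright pivot axis, level with lock_pin; at x = +105 mm, y = +50 mm of the gauge. It moves up and down with the slide, 1 mm below the height of slide_grip.
- measure: open round steel measure, outer diameter 64 mm, inner 56 mm, 85 mm tall, loose, standing in the fences on the tray. Origin: centre of its underside, 35 mm above the bench; the rim is 120 mm above the bench. Upright: its z is up.
- bottom_plate: the measure's adjustable bottom, a round plate seen inside it from above. Origin: centre of its upper face, 44 to 69 mm above the bench, set differently each time. It is stiff and does not give under the probe.
- weight: bystander: brass knob weight, 52 mm diameter, 80 mm tall; origin under its centre
- water: bystander: closed clear bottle, 60 mm diameter, 200 mm tall; origin under its centre
- beaker: bystander: open steel cup, 90 mm diameter at its rim, 70 mm tall; origin under its centre
Mind the look-alikes: they are no part of the job. What is shaped like the measure but purple or red is not meant.

How it is judged:
On the way, in this order (a step that is already met when the one before it is completed fails the run):
1. the tray is fully home, the slide not yet lowered (value of joint tray above 0.077 m and value of joint slide below 0.03 m), for 0.1 s.
2. the probe touches the bottom plate, the lock lever not yet swung (value of joint tray above 0.077 m and contact force between bottom_plate and gauge above 0.5 N and value of joint lock below 0.5 rad and horizontal distance between probe_tip and bottom_plate below 0.012 m and z of probe_tip in the frame of bottom_plate between -0.002 and 0.002 m), for 0.1 s.
3. the lock lever is at its stop, the probe still on the bottom (value of joint tray above 0.077 m and value of joint lock above 1.15 rad and horizontal distance between probe_tip and bottom_plate below 0.012 m and z of probe_tip in the frame of bottom_plate between -0.002 and 0.002 m), for 0.2 s.
At the end, for the whole second after the job is handed in: The tray is home (within 3 mm of its stop) with the measure upright on it (within 0.05 rad) and at rest, the probe's tip is within 2 mm of the bottom plate's upper face, inside the measure and within 12 mm of its axis, and the lock lever is within 0.15 rad of its stop (all of step 3 and angle between measure's own z axis and vertical below 0.05 rad and linear speed of measure below 0.02 m/s); the robot touches nothing.
It fails at once if the probe is rammed into the bottom plate with more than 40 N (contact force between bottom_plate and gauge above 40 N).
It fails at once if the measure is tipped by more than 0.2 rad (angle between measure's own z axis and vertical above 0.2 rad).
It fails at once if the weight, the bottle or the cup is shifted by more than 20 mm (distance of any of weight, water, beaker from where it was at the start of the episode above 0.02 m).
It also fails if it takes over 72 s, if anything falls off the work surface, if the arm or the gripper's body presses on something with over 40 N, if the wrist force passes 120 N, or if a joint passes its speed limit or range.

## Robot

A 7-joint arm with a two-finger parallel gripper is mounted at the origin on the work surface. World frame = base frame: x ahead of the robot, y to its left, z up, the work surface at z = 0. Lengths are in m, angles in rad, forces in N, time in s.
With the tool pointing down it reaches from about 0.35 to 0.9 m from the base axis. Payload 8.1 kg.
Tool frame: the origin (TCP) lies midway between the tips of the shut fingers; the grasp point (between the pads) lies 19 mm behind it; z points along the fingers, y is the line along which they close (so a half turn about z gives the same grasp; the last joint's range is limited). The gripper opens to 92 mm and grips with 3 to 60 N. Pads are 19 mm wide; open, the fingers measure 130 mm over their backs; the gripper's body (75 mm by 190 mm) begins 47 mm behind the grasp point.
Start: joints at [-1.23, 0.434, 0.025, 1.573, -0.012, 1.134, -0.075], TCP at [0.268, 0.564, 0.227] pointing down, gripper open.
Joint ranges: [-2.62, 2.62], [-0.44, 2.09], [-1.27, 1.32], [0.08, 2.57], [-1.32, 4.46], [0.12, 2], [-2.74, 2.74]. Speed limits (rad/s): [2.22, 2.22, 3.01, 3.01, 3.14, 3.14, 3.14].

## Interface

Orientations are given as a rotation vector (axis times angle).
In Python, from cell import arm gives the robot as it stands.
- The arm moves only by the tool send_rows, never from a script. Its argument "increments" is a list of rows, each a list of 3 entries, a list of its own where there are three numbers: the finger opening in cm, from 0 to 9.18, then the shift along the tool's x, y, z in cm, then the turn, a rotation vector about the tool's x, y, z in rad. A call has 1 to 5 rows; each row shifts and turns the commanded pose from where the row before left it, along the tool's axes as they then stand; what a row does not reach is not made up. A row lasts 1/10 s, in which the tool goes at most 50 mm and 8.59 degrees, less where a joint would pass 70% of its speed; a pose out of reach is approached as far as the arm can. A call is refused whole if a number of a shift passes 5 or a number of a turn 0.15, either way. A call with a gripper value outside its range is refused whole. The fingers move at their own pace and stop on an object; "force" is the grip in N (left out, the last holds). Time passes only in rows, so rows that do not move let the fingers close. It gives the time, the measured TCP pose, the force, the opening and the grip force at its end, in the units of the state.
- arm.observe(): the state, without advancing time (a new reading comes with each control period).
- arm.get_image(name): name is "side" or "top"; returns the picture (400x640x3 uint8, red, green, blue); there is no depth.
- arm.camera_params(name): a dict with "camera_matrix" (3x3 intrinsics, pixels), "R" (3x3) and "t" (3): a world point X has camera coordinates R X + t. Camera axes: x right, y down, z forward; pixel columns grow to the right and rows downward; lengths in m; the calibration is good to about 2 mm. A picture is of the moment at which its call begins. camera_params takes no time and is no camera call.
- arm.sign_off(): hands the job in; it is judged then, once.
The state is a dict: "clock": time; "joints": joint angles; "dq": joint speeds; "joint_efforts": joint torques, N m; "position": TCP position; "ee_rot": TCP orientation; "force": force on the tool from outside, world axes, zero at the start; "ft_torque": the same for the moment, N m; "width": opening from 0.0 (shut) to 1.0 (fully open); "gripper_force": force on a finger pad.
Only numpy, scipy, OpenCV 4.12 (cv2) and the standard library are available. Lean on these libraries where they do the work, as an engineer would, in place of code of your own. Each camera call takes 0.05 s, during which the arm holds its last target. There are 200 camera calls.

## Working session

There is one attempt and no reset: what is moved stays moved. The work goes in short steps, Python scripts to look and compute and a tool call to move; the robot and the scene stay as the last step left them, time stands still between calls to the robot, and variables do not carry over. Pictures are saved under pics/ and viewed, at most 10 in all, crops included, and the job is handed in when it is done.

Besides the shell and the picture viewer there is one more tool, called as name([rows], argument=value, ...), one row to a line, values as JSON. send_rows: Moves the arm, as the interface text tells. Its arguments: {"type":"object","properties":{"increments":{"type":"array"},"force":{"type":"number"}},"required":["increments"]}

```bash
mkdir -p pics; ls; python3 - <<'E'
from cell import arm
import cv2
for n in("side","top"):
    im=arm.get_image(n); cv2.imwrite(f"pics/{n}0.png",im[:,:,::-1])
    p=arm.camera_params(n); print(n,p["camera_matrix"],p["R"],p["t"])
s=arm.observe(); print(s)
E
```

```text
pics
side [[399.71832284   0.         315.56599997]
 [  0.         399.71832284 199.50876114]
 [  0.           0.           1.        ]] [[ 0.87818703 -0.47828997 -0.00512259]
 [-0.2883027  -0.52074557 -0.80355809]
 [ 0.38166621  0.70715115 -0.5952043 ]] [-0.43082176  0.30760185  0.89184237]
top [[389.57589174   0.         325.63522752]
 [  0.         389.57589174 205.33662961]
 [  0.           0.           1.        ]] [[ 0.02762649 -0.99960396  0.0053574 ]
 [-0.99135604 -0.0280854  -0.12815779]
 [ 0.1282575  -0.00177054 -0.99173932]] [-0.03233933  0.52308068  1.20719845]
{'clock': 0.1, 'joints': array([-1.22954652,  0.43510825,  0.02497936,  1.5739566 , -0.01158676,
        1.13400433, -0.07508587]), 'dq': array([ 0.00116503, -0.00074545, -0.00079946, -0.00293932,  0.00011526,
       -0.00054725,  0.00042813]), 'joint_efforts': array([ 3.01820393e-03, -6.69127536e+01,  9.88079980e-01, -3.15142572e+01,
       -6.05454622e-02,  3.74326890e-02,  2.67187062e-05]), 'position': array([0.26825443, 0.56402534, 0.22607066]), 'ee_rot': array([-6.91536893e-01, -3.06437189e+00,  2.07682332e-03]), 'force': array([ 0.19648037,  0.50825253, -0.61691329]), 'ft_torque': array([ 0.01817792, -0.03742106, -0.01917779]), 'gripper_force': 0.0, 'width': 0.9950585041378047}
```

View pics/side0.png

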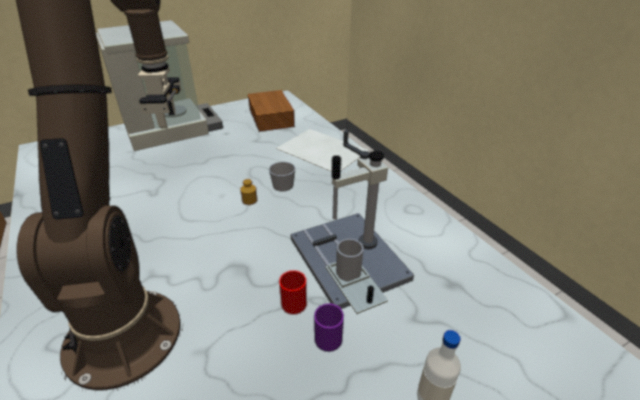

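View pics/top0.png

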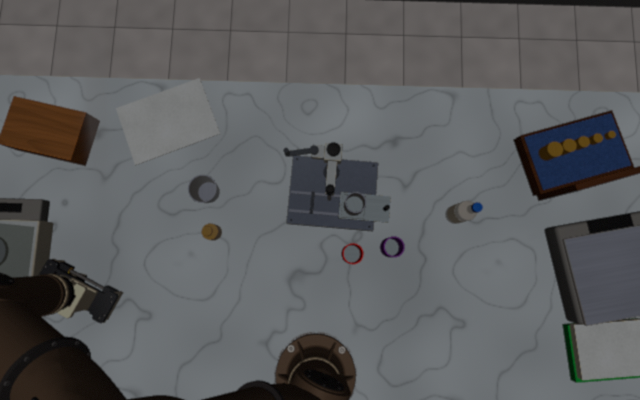

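The side view shows the gauge with the grey measure on its tray at (349,258), the post at (370,294), the grip at (336,167) and the lever pin at (346,135). In the top view these are at (354,204), (387,208), (330,190) and (287,151).
Candidates for the measure (side view): grey cup in the fences (349,258), red cup (293,292), purple cup (329,328), steel beaker (283,176). I choose the grey one on the tray. A close crop will check it.

```bash
python3 - <<'E'
import cv2,numpy as np
a=cv2.imread("pics/top0.png")[135:245,275:405]; b=cv2.imread("pics/side0.png")[120:320,285:417]
a=cv2.resize(a,None,fx=3,fy=3,interpolation=cv2.INTER_CUBIC);b=cv2.resize(b,None,fx=3,fy=3,interpolation=cv2.INTER_CUBIC)
o=np.zeros((600,786,3),np.uint8); o[:330,:390]=a; o[:600,390:786]=b
cv2.imwrite("pics/crop0.png",o)
E
```

```text
(no output)
```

View pics/crop0.png

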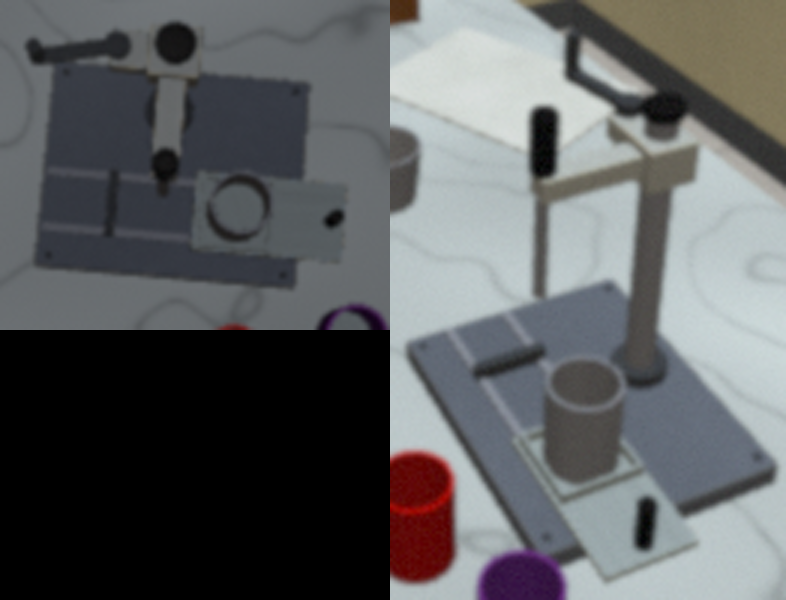

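The crop confirms it: the grey measure in the fences with the post on its tray, the grip above the probe, and the lever pin at the far left in the top view. Now I fit the gauge pose, slide and lock from these pixels.

```bash
cat > g.py <<'E'
import numpy as np
from cell import arm
P={n:arm.camera_params(n) for n in("top","side")}
def proj(n,X):
    p=P[n]; c=p["camera_matrix"]@(p["R"]@np.asarray(X)+p["t"]); return c[:2]/c[2]
def W(g,X):
    c,s=np.cos(g[2]),np.sin(g[2]); return np.array([g[0]+c*X[0]-s*X[1],g[1]+s*X[0]+c*X[1],X[2]])
def pts(sl,lk,tray=0.,ox=0,oy=0):
    zg=.305-sl; m=-.08+tray; pv=np.array([.105,.05,zg-.001]); 
    pin=pv+.07*np.array([-np.sin(lk),np.cos(lk),0])
    d=dict(coltop=[.105,0,.307],griptop=[0,0,zg+.0275],gripfoot=[0,0,zg-.0275],tip=[0,0,zg-.15],
      pintop=pin+[0,0,.018],pin=pin,pivot=pv,rim=[0,m,.12],posttop=[0,m-.1,.083],post=[0,m-.1,.06],postfoot=[0,m-.1,.035])
    for k,(a,b) in dict(c1=(1,1),c2=(1,-1),c3=(-1,-1),c4=(-1,1)).items(): d[k]=[ox+a*.1125,oy+b*.14,.025]
    return d
E
cat > fit.py <<'E'
from g import *
from scipy.optimize import least_squares
T=dict(coltop=(176,40),griptop=(166,158),pintop=(35,44),rim=(239,206),posttop=(337,214),c1=(52,66),c2=(309,84),c3=(294,288),c4=(36,266))
S=dict(griptop=(545,111),gripfoot=(541,174),pintop=(573,36),tip=(540,296),posttop=(647,502),postfoot=(644,546),rim=(585,383),c1=(609,283),c2=(775,464),c4=(408,345),coltop=(664,102))
O=[("top",k,np.array([275+u/3,135+v/3])) for k,(u,v) in T.items()]+[("side",k,np.array([285+(u-390)/3,120+v/3])) for k,(u,v) in S.items()]
def res(p):
    d=pts(p[3],p[4],0,p[5],p[6]); return np.concatenate([proj(n,W(p,d[k]))-o for n,k,o in O])
r=least_squares(res,[.6,-.03,-.07,.01,.1,.03,0],loss="soft_l1")
print(r.x.round(4))
for (n,k,o),e in zip(O,r.fun.reshape(-1,2)): print(n,k,e.round(2))
d=pts(r.x[3],r.x[4])
for k in("griptop","pin","pivot","post","rim"): print(k,W(r.x,d[k]).round(4))
# bystanders rough
for nm,uv,z in(("weight",(211,232),.04),("beaker",(205,189),.07),("water",(476,208),.2),("red",(352,254),.08),("purple",(392,247),.08)):
    p=P["top"]; ray=p["R"].T@np.linalg.solve(p["camera_matrix"],[*uv,1]); c=-p["R"].T@p["t"]; print(nm,(c+ray*(z-c[2])/ray[2]).round(3))
E
python3 fit.py
```

```text
[ 0.5304 -0.0266 -0.0586  0.0064  0.2471  0.0364 -0.0105]
top coltop [-0.28 -0.4 ]
top griptop [-0.34 -0.23]
top pintop [-0.73 -0.06]
top rim [ 1.05 -1.85]
top posttop [-0.03 -0.04]
top c1 [ 0.43 -1.76]
top c2 [ 0.38 -0.43]
top c3 [0.52 0.43]
top c4 [-1.08  0.17]
side griptop [-0.25  0.11]
side gripfoot [ 0.46 -0.04]
side pintop [-0.43 -0.59]
side tip [-0.44  0.75]
side posttop [0.25 0.82]
side postfoot [-0.36  0.1 ]
side rim [-0.15  0.47]
side c1 [-0.32 -1.35]
side c2 [0.53 1.04]
side c4 [-2.54 -0.6 ]
side coltop [-0.03  0.23]
griptop [ 0.5304 -0.0266  0.3261]
pin [0.625  0.0859 0.2976]
pivot [0.6381 0.0172 0.2976]
post [ 0.5198 -0.2063  0.06  ]
rim [ 0.5257 -0.1065  0.12  ]
weight [0.428 0.339 0.04 ]
beaker [0.56  0.358 0.07 ]
water [ 0.507 -0.432  0.2  ]
red [ 0.372 -0.101  0.08 ]
purple [ 0.396 -0.222  0.08 ]
```

```bash
cat >> g.py <<'E'
from scipy.spatial.transform import Rotation as Ro
G=(.5304,-.0266,-.0586)
def plan(Xg=None,ang=None,Xw=None):
    """target in gauge frame (m), closing-line angle in gauge frame -> shift now in tool cm, tilt and yaw turn"""
    s=arm.observe(); R=Ro.from_rotvec(s["ee_rot"]); M=R.as_matrix()
    X=W(G,Xg) if Xw is None else np.array(Xw)
    print("t",round(s["clock"],2),"pos",s["position"].round(4),"F",s["force"].round(1),"j",s["joints"].round(2))
    if ang is not None:
        a=ang+G[2]; best=None
        for k in(0,np.pi):
            y=np.array([np.cos(a+k),np.sin(a+k),0]); z=np.array([0,0,-1.]); D=np.c_[np.cross(y,z),y,z]
            t=(R.inv()*Ro.from_matrix(D)).as_rotvec(); print(" turn",t.round(3))
            if best is None or np.linalg.norm(t)<np.linalg.norm(best[0]): best=(t,D)
        print(" shift after turn cm",(100*best[1].T@(X-s["position"])).round(2))
    print(" shift now cm",(100*M.T@(X-s["position"])).round(2), "world",(X-s["position"]).round(4)); print(M.round(3))
E
python3 - <<'E'
from g import *
plan([0,-.24,.40],0)
E
```

```text
t 0.1 pos [0.2683 0.564  0.2261] F [ 0.2  0.5 -0.6] j [-1.23  0.44  0.02  1.57 -0.01  1.13 -0.08]
 turn [-1.000e-03  1.000e-03  1.185e+00]
 turn [-1.000e-03 -1.000e-03 -1.956e+00]
 shift after turn cm [-81.43  29.63 -17.39]
 shift now cm [-58.06 -64.34 -17.3 ] world [ 0.2481 -0.8302  0.1739]
[[-0.903  0.429 -0.   ]
 [ 0.429  0.903 -0.001]
 [-0.    -0.001 -1.   ]]
```

send_rows([
  [0,[0,0,-4.4],[0,0,0.148]],
  [0,[0,0,-4.4],[0,0,0.148]],
  [0,[0,0,-4.4],[0,0,0.148]],
  [0,[0,0,-4.2],[0,0,0.148]],
  [0,[0,0,0],[0,0,0.148]],
], force=20)

```text
clock: 0.6
position: [0.2692, 0.566, 0.407]
ee_rot: [-1.76, -2.6, -0.014]
force: [1.1, 0.9, 0.6]
width: 0.616
gripper_force: 0.0
```

send_rows([
  [0,[0,0,0],[0,0,0.148]],
  [0,[0,0,0],[0,0,0.148]],
  [0,[0,0,0],[0,0,0.149]],
  [0,[-4.3,1.56,0],[0,0,0]],
  [0,[-4.3,1.56,0],[0,0,0]],
])

```text
clock: 1.1
position: [0.294, 0.4763, 0.3993]
ee_rot: [2.282, 2.157, -0.003]
force: [0.7, 0.8, 1.0]
width: 0.181
gripper_force: 0.0
```

send_rows([
  [0,[-4.3,1.56,0],[0,0,0]],
  [0,[-4.3,1.56,0],[0,0,0]],
  [0,[-4.3,1.56,0],[0,0,0]],
  [0,[-4.3,1.56,0],[0,0,0]],
  [0,[-4.3,1.56,0],[0,0,0]],
])

```text
clock: 1.6
position: [0.36, 0.2556, 0.4005]
ee_rot: [-2.285, -2.156, 0.001]
force: [1.6, -0.2, -0.1]
width: 0.005
gripper_force: 0.0
```

send_rows([
  [0,[-4.3,1.56,0],[0,0,0]],
  [0,[-4.3,1.56,0],[0,0,0]],
  [0,[-4.3,1.56,0],[0,0,0]],
  [0,[-4.3,1.56,0],[0,0,0]],
  [0,[-4.3,1.56,0],[0,0,0]],
])

```text
clock: 2.1
position: [0.4252, 0.0364, 0.4006]
ee_rot: [-2.285, -2.156, -0.001]
force: [1.8, 0.1, -0.3]
width: 0.003
gripper_force: 0.0
```

send_rows([
  [0,[-4.3,1.56,0],[0,0,0]],
  [0,[-4.3,1.56,0],[0,0,0]],
  [0,[-4.3,1.56,0],[0,0,0]],
  [0,[-4.3,1.56,0],[0,0,0]],
  [0,[-4.3,1.56,0],[0,0,0]],
])

```text
clock: 2.6
position: [0.491, -0.1821, 0.4007]
ee_rot: [2.283, 2.157, 0.001]
force: [0.5, 0.7, 0.3]
width: 0.01
gripper_force: 0.0
```

```bash
python3 - <<'E'
from g import *
plan([0,-.22,.052],0)
E
```

```text
t 2.6 pos [ 0.491  -0.1821  0.4007] F [0.5 0.7 0.3] j [-0.53  0.21  0.99  1.57 -0.18  1.46  0.42]
 turn [ 0.001 -0.     0.002]
 turn [ 1.00e-03  1.00e-03 -3.14e+00]
 shift after turn cm [-6.24  3.03 34.87]
 shift now cm [-6.26  3.   34.87] world [ 0.0266 -0.0641 -0.3487]
[[ 0.057  0.998  0.001]
 [ 0.998 -0.057  0.   ]
 [ 0.     0.001 -1.   ]]
```

send_rows([
  [0,[-3.4,1.5,0],[0,0,0]],
  [0,[-3.4,1.5,0],[0,0,0]],
  [0,[0,0,4.5],[0,0,0]],
  [0,[0,0,4.5],[0,0,0]],
  [0,[0,0,4.5],[0,0,0]],
])

```text
clock: 3.1
position: [0.5163, -0.2507, 0.2639]
ee_rot: [2.286, 2.155, -0.0]
force: [0.1, 0.4, -0.5]
width: 0.004
gripper_force: 0.0
```

send_rows([
  [0,[0,0,4.5],[0,0,0]],
  [0,[0,0,4.5],[0,0,0]],
  [0,[0,0,4.5],[0,0,0]],
  [0,[0,0,4],[0,0,0]],
  [0,[0,0,0],[0,0,0]],
])

```text
clock: 3.6
position: [0.5135, -0.2482, 0.0861]
ee_rot: [-2.279, -2.151, 0.006]
force: [-0.8, 0.3, 0.2]
width: 0.007
gripper_force: 0.0
```

```bash
python3 - <<'E'
from g import *
plan([0,-.1175,.052],0)
E
```

```text
t 3.6 pos [ 0.5135 -0.2482  0.0861] F [-0.8  0.3  0.2] j [-0.17  0.61  0.78  1.9  -0.56  0.87  0.84]
 turn [-0.008 -0.003  0.001]
 turn [ 0.004 -0.013 -3.141]
 shift after turn cm [10.48  0.39  3.41]
 shift now cm [10.47  0.42  3.44] world [ 0.01    0.1043 -0.0341]
[[ 0.058  0.998 -0.008]
 [ 0.998 -0.058  0.003]
 [ 0.003 -0.008 -1.   ]]
```

send_rows([
  [0,[0,0.2,1.2],[0,0,0]],
  [0,[0,0.2,1.2],[0,0,0]],
  [0,[0,0,0.9],[0,0,0]],
  [0,[0.5,0,0.1],[0,0,0]],
  [0,[0.6,0,0],[0,0,0]],
])

```text
clock: 4.1
position: [0.5215, -0.2394, 0.0571]
ee_rot: [2.285, 2.155, 0.0]
force: [-0.5, -0.3, 0.2]
width: 0.007
gripper_force: 0.0
```

send_rows([
  [0,[0.5,0,0],[0,0,0]],
  [0,[0.5,0,0],[0,0,0]],
  [0,[0.5,0,0],[0,0,0]],
  [0,[0.5,0,0],[0,0,0]],
  [0,[0.5,0,0],[0,0,0]],
])

```text
clock: 4.6
position: [0.5231, -0.2148, 0.0571]
ee_rot: [2.284, 2.155, 0.0]
force: [0.1, -2.1, 2.2]
width: 0.006
gripper_force: 1.1
```

send_rows([
  [0,[0.6,0,0],[0,0,0]],
  [0,[0.7,0,0],[0,0,0]],
  [0,[0.7,0,0],[0,0,0]],
  [0,[0.7,0,0],[0,0,0]],
  [0,[0.7,0,0],[0,0,0]],
])

```text
clock: 5.1
position: [0.525, -0.18, 0.0567]
ee_rot: [2.285, 2.156, 0.0]
force: [0.5, -2.6, 2.1]
width: 0.004
gripper_force: 1.1
```

```bash
python3 - <<'E'
from g import *
plan([0,-.1175,.052],0)
E
```

```text
t 5.1 pos [ 0.525  -0.18    0.0567] F [ 0.5 -2.6  2.1] j [-0.28  0.63  0.76  1.97 -0.61  0.79  0.77]
 turn [ 0.    -0.     0.001]
 turn [ 0.     0.    -3.141]
 shift after turn cm [ 3.59 -0.36  0.47]
 shift now cm [ 3.59 -0.35  0.47] world [-0.0014  0.0361 -0.0047]
[[ 0.058  0.998  0.   ]
 [ 0.998 -0.058  0.   ]
 [ 0.     0.    -1.   ]]
```

send_rows([
  [0,[0.6,0,0],[0,0,0]],
  [0,[0.6,0,0],[0,0,0]],
  [0,[0.5,0,0],[0,0,0]],
  [0,[0.4,0,0],[0,0,0]],
  [0,[0.3,0,0],[0,0,0]],
])

```text
clock: 5.6
position: [0.5262, -0.1563, 0.0567]
ee_rot: [-2.285, -2.156, -0.0]
force: [2.8, -2.1, -0.1]
width: 0.003
gripper_force: 1.1
```

send_rows([
  [0,[0.2,0,0],[0,0,0]],
  [0,[0.2,0,0],[0,0,0]],
  [0,[0.2,0,0],[0,0,0]],
  [0,[0.2,0,0],[0,0,0]],
  [0,[0.1,0,0],[0,0,0]],
])

```text
clock: 6.1
position: [0.5267, -0.1475, 0.0567]
ee_rot: [-2.285, -2.156, -0.0]
force: [2.1, -2.0, 0.1]
width: 0.005
gripper_force: 1.0
```

send_rows([
  [0,[0.1,0,0],[0,0,0]],
  [0,[0.1,0,0],[0,0,0]],
  [0,[0.1,0,0],[0,0,0]],
  [0,[0.1,0,0],[0,0,0]],
  [0,[0.1,0,0],[0,0,0]],
])

```text
clock: 6.6
position: [0.5268, -0.145, 0.0569]
ee_rot: [2.285, 2.152, -0.003]
force: [1.5, -11.6, -4.8]
width: 0.005
gripper_force: 5.7
```

send_rows([
  [0,[0.1,0,0],[0,0,0]],
  [0,[0.1,0,0],[0,0,0]],
  [0,[0.1,0,0],[0,0,0]],
  [0,[0,0,0],[0,0,0]],
  [0,[0,0,0],[0,0,0]],
])

```text
clock: 7.1
position: [0.5269, -0.1449, 0.057]
ee_rot: [2.285, 2.148, -0.006]
force: [1.9, -18.0, -6.9]
width: 0.005
gripper_force: 8.7
```

send_rows([
  [0,[-1.0,0,0],[0,0,0]],
  [0,[-2.5,0,0],[0,0,0]],
  [0,[-1.5,0,-1.0],[0,0,0]],
  [0,[0,0,-4.5],[0,0,0]],
  [0,[0,0,-4.5],[0,0,0]],
])

```text
clock: 7.6
position: [0.5228, -0.1901, 0.1578]
ee_rot: [-2.285, -2.152, 0.003]
force: [1.3, 0.3, 0.0]
width: 0.006
gripper_force: 0.0
```

send_rows([
  [0,[0,0,-4.5],[0,0,0]],
  [0,[0,0,-4.5],[0,0,0]],
  [0,[0,0,-4.5],[0,0,0]],
  [0,[0,0,-4.5],[0,0,0]],
  [0,[0,0,-4.5],[0,0,0]],
])

```text
clock: 8.1
position: [0.523, -0.1896, 0.3843]
ee_rot: [-2.285, -2.154, -0.001]
force: [0.6, -0.5, 0.5]
width: 0.004
gripper_force: 0.0
```

```bash
python3 - <<'E'
from g import *
import cv2
plan([0,0,.37],np.pi/2)
a=arm.get_image("top")[135:245,275:405,::-1]; b=arm.get_image("side")[120:320,285:417,::-1]
a=cv2.resize(a,None,fx=3,fy=3,interpolation=cv2.INTER_CUBIC);b=cv2.resize(b,None,fx=3,fy=3,interpolation=cv2.INTER_CUBIC)
o=np.zeros((600,786,3),np.uint8); o[:330,:390]=a; o[:600,390:786]=b
cv2.imwrite("pics/crop1.png",o)
E
```

```text
t 8.1 pos [ 0.523  -0.1896  0.3843] F [ 0.6 -0.5  0.5] j [-0.48  0.32  1.02  1.53 -0.27  1.45  0.5 ]
 turn [ 1.000e-03 -1.000e-03 -1.571e+00]
 turn [-1.000e-03 -1.000e-03  1.571e+00]
 shift after turn cm [ -0.22 -16.32   1.43]
 shift now cm [16.31 -0.22  1.44] world [ 0.0074  0.163  -0.0143]
[[ 0.059  0.998 -0.   ]
 [ 0.998 -0.059  0.001]
 [ 0.001 -0.    -1.   ]]
```

View pics/crop1.png

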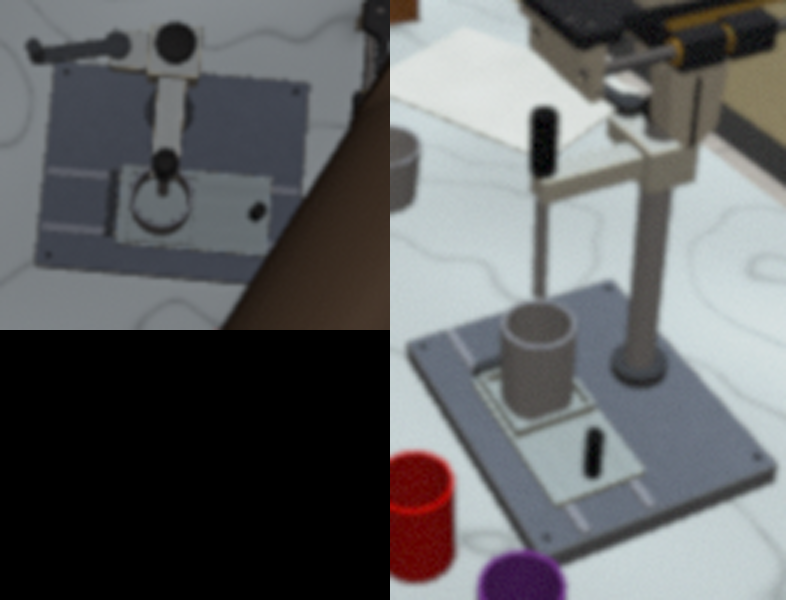

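The picture shows the tray against its dark stop, the measure upright under the probe at (161,205), and the slide and lever unmoved. Now I turn the gripper and go above the grip.

send_rows([
  [0,[0,0,0],[0,0,0.148]],
  [0,[0,0,0],[0,0,0.148]],
  [0,[0,0,0],[0,0,0.148]],
  [0,[0,0,0],[0,0,0.148]],
  [0,[0,0,0],[0,0,0.148]],
])

```text
clock: 8.7
position: [0.5234, -0.1894, 0.3819]
ee_rot: [-2.912, -1.174, 0.0]
force: [0.4, 0.6, -0.2]
width: 0.008
gripper_force: 0.0
```

```bash
python3 - <<'E'
from g import *
plan([0,0,.37],np.pi/2)
E
```

```text
t 8.7 pos [ 0.5234 -0.1894  0.3819] F [ 0.4  0.6 -0.2] j [-0.57  0.39  1.22  1.54 -0.37  1.47 -0.14]
 turn [-0.000e+00 -2.000e-03 -2.317e+00]
 turn [-0.002  0.     0.825]
 shift after turn cm [ -0.26 -16.3    1.19]
 shift now cm [ 11.79 -11.25   1.21] world [ 0.007   0.1628 -0.0119]
[[ 0.721  0.693 -0.001]
 [ 0.693 -0.721  0.001]
 [ 0.    -0.002 -1.   ]]
```

send_rows([
  [0,[3.0,-2.8,0],[0,0,0]],
  [0,[3.0,-2.8,0],[0,0,0]],
  [0,[3.0,-2.8,0],[0,0,0]],
  [0,[2.8,-2.8,0],[0,0,0]],
  [0,[0,0,0],[0,0,0.137]],
])

```text
clock: 9.2
position: [0.5304, -0.0202, 0.3811]
ee_rot: [-2.977, -0.993, 0.002]
force: [0.2, 0.1, -0.7]
width: 0.002
gripper_force: 0.0
```

send_rows([
  [0,[0,0,0],[0,0,0.137]],
  [0,[0,0,0],[0,0,0.137]],
  [0,[0,0,0],[0,0,0.137]],
  [0,[0,0,0],[0,0,0.137]],
  [0,[0,0,0],[0,0,0.14]],
])

```text
clock: 9.7
position: [0.5297, -0.0271, 0.3818]
ee_rot: [-3.139, 0.092, 0.002]
force: [-0.5, 0.2, 0.3]
width: 0.004
gripper_force: 0.0
```

```bash
python3 - <<'E'
from g import *
plan([0,0,.34],np.pi/2)
E
```

```text
t 9.7 pos [ 0.5297 -0.0271  0.3818] F [-0.5  0.2  0.3] j [-0.97  0.34  1.29  1.6  -0.33  1.45 -1.28]
 turn [-2.000e-03 -2.000e-03 -3.141e+00]
 turn [-0.001  0.001  0.   ]
 shift after turn cm [ 0.07 -0.06  4.18]
 shift now cm [ 0.07 -0.05  4.18] world [ 0.0007  0.0005 -0.0418]
[[ 0.998 -0.058 -0.001]
 [-0.058 -0.998  0.001]
 [-0.001 -0.001 -1.   ]]
```

send_rows([
  [0,[0.1,0,1.5],[0,0,0]],
  [0,[0,0,1.5],[0,0,0]],
  [0,[0,0,0.8],[0,0,0]],
  [0,[0,0,0.4],[0,0,0]],
  [0,[0,0,0.4],[0,0,0]],
])

```text
clock: 10.2
position: [0.5314, -0.0273, 0.3359]
ee_rot: [-3.14, 0.082, 0.0]
force: [0.1, -0.6, 0.1]
width: 0.005
gripper_force: 0.0
```

send_rows([
  [0,[0,0,0.4],[0,0,0]],
  [0,[0,0,0.4],[0,0,0]],
  [0,[0,0,0.4],[0,0,0]],
  [0,[0,0,0.4],[0,0,0]],
  [0,[0,0,0.4],[0,0,0]],
])

```text
clock: 10.7
position: [0.5317, -0.0272, 0.3156]
ee_rot: [-3.141, 0.082, -0.001]
force: [-0.7, 0.3, 2.2]
width: 0.006
gripper_force: 1.2
```

```bash
python3 - <<'E'
from g import *
plan([0,0,.25],np.pi/2)
E
```

```text
t 10.7 pos [ 0.5317 -0.0272  0.3156] F [-0.7  0.3  2.2] j [-0.93  0.39  1.25  1.72 -0.38  1.31 -1.23]
 turn [ 1.000e-03 -0.000e+00 -3.135e+00]
 turn [-0.    -0.     0.006]
 shift after turn cm [-0.13 -0.05  6.56]
 shift now cm [-0.13 -0.05  6.56] world [-0.0013  0.0006 -0.0656]
[[ 0.999 -0.052  0.   ]
 [-0.052 -0.999  0.   ]
 [ 0.    -0.    -1.   ]]
```

send_rows([
  [0,[-0.1,0,0.6],[0,0,0]],
  [0,[0,0,0.6],[0,0,0]],
  [0,[0,0,0.6],[0,0,0]],
  [0,[0,0,0.6],[0,0,0]],
  [0,[0,0,0.6],[0,0,0]],
])

```text
clock: 11.2
position: [0.5307, -0.0271, 0.2852]
ee_rot: [3.14, -0.082, 0.0]
force: [2.6, 0.4, 2.1]
width: 0.006
gripper_force: 1.3
```

send_rows([
  [0,[0,0,0.6],[0,0,0]],
  [0,[0,0,0.6],[0,0,0]],
  [0,[0,0,0.6],[0,0,0]],
  [0,[0,0,0.4],[0,0,0]],
  [0,[0,0,0.2],[0,0,0]],
])

```text
clock: 11.7
position: [0.5302, -0.0271, 0.2612]
ee_rot: [-3.14, 0.082, 0.001]
force: [0.7, -0.2, 2.2]
width: 0.006
gripper_force: 1.1
```

send_rows([
  [0,[0,0,0.2],[0,0,0]],
  [0,[0,0,0.2],[0,0,0]],
  [0,[0,0,0.2],[0,0,0]],
  [0,[0,0,0.2],[0,0,0]],
  [0,[0,0,0.2],[0,0,0]],
])

```text
clock: 12.2
position: [0.5303, -0.0271, 0.2515]
ee_rot: [-3.14, 0.082, 0.001]
force: [-0.8, 0.9, 3.0]
width: 0.006
gripper_force: 1.1
```

send_rows([
  [0,[0,0,0.06],[0,0,0]],
  [0,[0,0,0.06],[0,0,0]],
  [0,[0,0,0.06],[0,0,0]],
  [0,[0,0,0.06],[0,0,0]],
  [0,[0,0,0.06],[0,0,0]],
])

```text
clock: 12.7
position: [0.5304, -0.0271, 0.2487]
ee_rot: [-3.14, 0.082, 0.0]
force: [-1.9, 0.7, 2.0]
width: 0.003
gripper_force: 1.1
```

send_rows([
  [0,[0,0,0.08],[0,0,0]],
  [0,[0,0,0.08],[0,0,0]],
  [0,[0,0,0.08],[0,0,0]],
  [0,[0,0,0.08],[0,0,0]],
  [0,[0,0,0],[0,0,0]],
])

```text
clock: 13.2
position: [0.5306, -0.0271, 0.2454]
ee_rot: [3.14, -0.082, 0.0]
force: [0.4, 0.2, 0.3]
width: -0.003
gripper_force: 0.0
```

send_rows([
  [0,[0,0,0.08],[0,0,0]],
  [0,[0,0,0.08],[0,0,0]],
  [0,[0,0,0.08],[0,0,0]],
  [0,[0,0,0.08],[0,0,0]],
  [0,[0,0,0.08],[0,0,0]],
])

```text
clock: 13.7
position: [0.5308, -0.0272, 0.2416]
ee_rot: [3.14, -0.082, 0.001]
force: [-0.7, -1.0, 1.9]
width: 0.001
gripper_force: 1.1
```

send_rows([
  [0,[0,0,0.08],[0,0,0]],
  [0,[0,0,0.08],[0,0,0]],
  [0,[0,0,0.08],[0,0,0]],
  [0,[0,0,0.08],[0,0,0]],
  [0,[0,0,0.08],[0,0,0]],
])

```text
clock: 14.2
position: [0.5307, -0.0271, 0.2375]
ee_rot: [3.14, -0.082, 0.001]
force: [1.2, 0.4, 2.1]
width: 0.005
gripper_force: 1.1
```

send_rows([
  [0,[0,0,0.08],[0,0,0]],
  [0,[0,0,0.08],[0,0,0]],
  [0,[0,0,0.08],[0,0,0]],
  [0,[0,0,0.08],[0,0,0]],
  [0,[0,0,0.08],[0,0,0]],
])

```text
clock: 14.7
position: [0.5308, -0.0272, 0.2347]
ee_rot: [-3.14, 0.082, -0.001]
force: [-6.7, 2.1, 25.1]
width: 0.008
gripper_force: 12.4
```

send_rows([
  [0,[0,0,-0.05],[0,0,0]],
  [0,[0,0,0],[0,0,0]],
  [0,[0,0,0],[0,0,0]],
])

```text
clock: 15.0
position: [0.5308, -0.0272, 0.2349]
ee_rot: [-3.14, 0.082, -0.001]
force: [-2.3, 0.8, 13.0]
width: 0.002
gripper_force: 6.5
```

send_rows([
  [0,[0,0,-0.5],[0,0,0]],
  [0,[0,0,-2],[0,0,0]],
  [0,[0,0,-4],[0,0,0]],
  [0,[0,0,-4],[0,0,0]],
  [0,[0,0,-2],[0,0,0]],
])

```text
clock: 15.5
position: [0.5308, -0.0277, 0.3617]
ee_rot: [-3.14, 0.083, -0.003]
force: [0.6, -0.1, -0.2]
width: 0.006
gripper_force: 0.0
```

```bash
python3 - <<'E'
from g import *
plan([.1163,.146,.36],np.pi/4)
E
```

```text
t 15.5 pos [ 0.5308 -0.0277  0.3617] F [ 0.6 -0.1 -0.2] j [-0.95  0.34  1.25  1.64 -0.32  1.4  -1.28]
 turn [ 2.00e-03 -1.00e-03 -2.35e+00]
 turn [-0.001 -0.002  0.791]
 shift after turn cm [ -2.21 -18.59   0.17]
 shift now cm [ 11.67 -14.64   0.2 ] world [ 0.1243  0.1401 -0.0017]
[[ 0.999 -0.053  0.002]
 [-0.053 -0.999  0.   ]
 [ 0.002 -0.    -1.   ]]
```

send_rows([
  [0,[0,0,0],[0,0,-0.147]],
  [0,[0,0,0],[0,0,-0.147]],
  [0,[0,0,0],[0,0,-0.147]],
  [0,[0,0,0],[0,0,-0.147]],
  [0,[0,0,0],[0,0,-0.147]],
])

```text
clock: 16.0
position: [0.5299, -0.027, 0.3587]
ee_rot: [-2.957, -1.06, 0.002]
force: [-0.7, 1.0, -0.1]
width: 0.004
gripper_force: 0.0
```

send_rows([
  [0,[0,0,0],[0,0,-0.147]],
  [0,[0,0,0],[0,0,-0.147]],
  [0,[0,0,0],[0,0,-0.147]],
  [0,[0,0,0],[0,0,-0.147]],
  [0,[0,0,0],[0,0,-0.147]],
])

```text
clock: 16.5
position: [0.5299, -0.0271, 0.3587]
ee_rot: [-2.378, -2.052, 0.002]
force: [0.3, 1.1, 0.1]
width: 0.006
gripper_force: 0.0
```

send_rows([
  [0,[0,0,0],[0,0,-0.147]],
  [0,[0,0,0],[0,0,-0.147]],
  [0,[0,0,0],[0,0,-0.147]],
  [0,[0,0,0],[0,0,-0.147]],
  [0,[0,0,0],[0,0,-0.147]],
])

```text
clock: 17.0
position: [0.5299, -0.0271, 0.3586]
ee_rot: [-1.482, -2.769, 0.001]
force: [0.4, -0.2, 0.2]
width: 0.008
gripper_force: 0.0
```

```bash
python3 - <<'E'
from g import *
plan([.1163,.146,.36],np.pi/4)
E
```

```text
t 17.0 pos [ 0.5299 -0.0271  0.3586] F [ 0.4 -0.2  0.2] j [-0.63  0.21  0.73  1.63 -0.14  1.36  0.71]
 turn [-0.001 -0.001 -0.139]
 turn [-1.000e-03  2.000e-03  3.003e+00]
 shift after turn cm [ 2.11 18.62 -0.14]
 shift now cm [ 4.67 18.15 -0.16] world [0.1251 0.1395 0.0014]
[[-0.555  0.832 -0.001]
 [ 0.832  0.555 -0.   ]
 [ 0.001 -0.001 -1.   ]]
```

send_rows([
  [0,[0,0,0],[0,0,-0.139]],
  [0,[0.6,4.65,0],[0,0,0]],
  [0,[0.5,4.65,0],[0,0,0]],
  [0,[0.5,4.65,0],[0,0,0]],
  [0,[0.5,4.65,0],[0,0,0]],
])

```text
clock: 17.5
position: [0.6569, 0.113, 0.3586]
ee_rot: [-1.294, -2.861, 0.001]
force: [0.3, -0.0, 1.7]
width: 0.002
gripper_force: 0.0
```

```bash
python3 - <<'E'
from g import *
import cv2
plan([.1163,.146,.198],np.pi/4)
d=pts(.305-.2074,.247,.08)
o=np.zeros((600,786,3),np.uint8)
a=arm.get_image("top")[135:245,275:405,::-1].copy(); b=arm.get_image("side")[120:320,285:417,::-1].copy()
a=cv2.resize(a,None,fx=3,fy=3,interpolation=cv2.INTER_CUBIC);b=cv2.resize(b,None,fx=3,fy=3,interpolation=cv2.INTER_CUBIC)
for k in("griptop","pintop","rim","posttop"):
    for n,im,o0 in(("top",a,(275,135)),("side",b,(285,120))):
        q=(proj(n,W(G,d[k]))-o0)*3; cv2.circle(im,tuple(int(v) for v in q),2,(0,0,255),-1)
o[:330,:390]=a; o[:600,390:786]=b
cv2.imwrite("pics/crop2.png",o)
E
```

```text
t 17.5 pos [0.6569 0.113  0.3586] F [ 0.3 -0.   1.7] j [-0.64  0.49  0.66  1.27 -0.29  1.48  0.71]
 turn [-0.001 -0.001 -0.006]
 turn [-1.000e-03  1.000e-03  3.136e+00]
 shift after turn cm [ 0.08 -0.18 16.06]
 shift now cm [ 0.06 -0.17 16.06] world [-0.0019 -0.0006 -0.1606]
[[-0.66   0.751 -0.001]
 [ 0.751  0.66   0.   ]
 [ 0.001 -0.001 -1.   ]]
```

View pics/crop2.png

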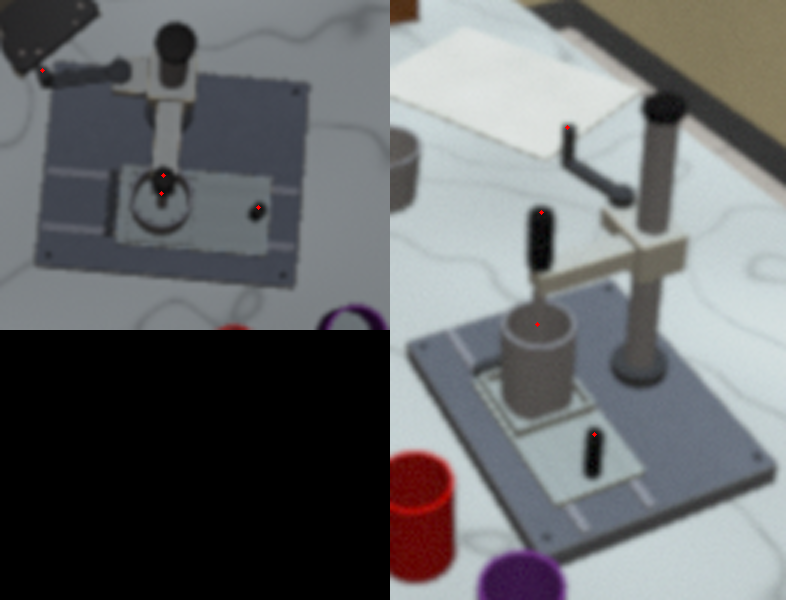

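The slide is down with the probe inside the measure, and the pin top sits at (44,73) in the top crop, as the model predicts. Now I descend behind the pin.

send_rows([
  [0,[0.1,-0.1,4.0],[0,0,0]],
  [0,[0,0,4.0],[0,0,0]],
  [0,[0,0,4.0],[0,0,0]],
  [0,[0,0,3.6],[0,0,0]],
  [0,[0,0,0.5],[0,0,0]],
])

```text
clock: 18.1
position: [0.6516, 0.1116, 0.1932]
ee_rot: [-1.292, -2.856, 0.008]
force: [0.2, -0.0, 0.1]
width: 0.006
gripper_force: 0.0
```

```bash
python3 - <<'E'
from g import *
plan([.1163,.146,.198],np.pi/4)
s=arm.observe(); M=Ro.from_rotvec(s["ee_rot"]).as_matrix(); n=np.array([.7071,.7071,0]); prev=s["position"]
for L in np.linspace(.247,1.3,11):
    pin=np.array([.105-.07*np.sin(L),.05+.07*np.cos(L),.198]); X=W(G,pin+.026*n); print(round(L,2),X.round(3),(100*M.T@(X-prev)).round(2)); prev=X
E
```

```text
t 18.1 pos [0.6516 0.1116 0.1932] F [ 0.2 -0.   0.1] j [-0.63  0.57  0.61  1.54 -0.35  1.14  0.77]
 turn [-0.008 -0.004 -0.006]
 turn [-0.007  0.012  3.136]
 shift after turn cm [-0.17  0.3  -0.48]
 shift now cm [-0.17  0.3  -0.49] world [0.0034 0.0007 0.0048]
[[-0.66   0.751 -0.009]
 [ 0.751  0.66  -0.002]
 [ 0.004 -0.008 -1.   ]]
0.25 [0.644 0.103 0.198] [-0.16 -1.1  -0.48]
0.35 [0.637 0.101 0.198] [ 0.34 -0.65  0.01]
0.46 [0.63  0.099 0.198] [ 0.27 -0.69  0.01]
0.56 [0.624 0.096 0.198] [ 0.2  -0.71  0.01]
0.67 [0.618 0.092 0.198] [ 0.12 -0.73  0.01]
0.77 [0.612 0.087 0.198] [ 0.04 -0.74  0.01]
0.88 [0.606 0.082 0.198] [-0.03 -0.74  0.01]
0.98 [0.602 0.077 0.198] [-0.11 -0.73  0.01]
1.09 [0.598 0.07  0.198] [-0.19 -0.71  0.  ]
1.19 [0.594 0.064 0.198] [-0.26 -0.69  0.  ]
1.3 [0.591 0.057 0.198] [-0.33 -0.66  0.  ]
```

send_rows([
  [0,[0,0,-0.4],[0,0,0]],
  [0,[-0.1,-0.2,0],[0,0,0]],
  [0,[-0.1,-0.4,0],[0,0,0]],
  [0,[0,-0.3,0],[0,0,0]],
  [0,[0,0,0],[0,0,0]],
])

```text
clock: 18.6
position: [0.6496, 0.1034, 0.2031]
ee_rot: [1.296, 2.861, 0.001]
force: [-0.2, 0.1, 0.3]
width: 0.001
gripper_force: 0.0
```

```bash
python3 - <<'E'
from g import *
plan(np.array([.0879+.0184,.1179+.0184,.2]),np.pi/4)
E
```

```text
t 18.6 pos [0.6496 0.1034 0.2031] F [-0.2  0.1  0.3] j [-0.62  0.55  0.61  1.55 -0.34  1.14  0.78]
 turn [ 0.001  0.    -0.007]
 turn [ 1.000e-03 -2.000e-03  3.135e+00]
 shift after turn cm [ 0.32 -0.39  0.31]
 shift now cm [ 0.32 -0.4   0.31] world [-0.0051 -0.0002 -0.0031]
[[-0.659  0.752  0.001]
 [ 0.752  0.659  0.   ]
 [-0.     0.001 -1.   ]]
```

send_rows([
  [0,[0.32,-0.4,0.3],[0,0,0]],
  [0,[0.17,-0.32,0],[0,0,0]],
  [0,[0.17,-0.33,0],[0,0,0]],
  [0,[0.13,-0.34,0],[0,0,0]],
  [0,[0.14,-0.35,0],[0,0,0]],
])

```text
clock: 19.1
position: [0.63, 0.1002, 0.199]
ee_rot: [-1.294, -2.862, -0.001]
force: [1.5, 2.7, -0.8]
width: 0.002
gripper_force: 1.1
```

send_rows([
  [0,[0.1,-0.35,0],[0,0,0]],
  [0,[0.1,-0.36,0],[0,0,0]],
  [0,[0.06,-0.36,0],[0,0,0]],
  [0,[0.06,-0.37,0],[0,0,0]],
  [0,[0.02,-0.37,0],[0,0,0]],
])

```text
clock: 19.6
position: [0.6142, 0.0899, 0.1991]
ee_rot: [1.295, 2.862, -0.0]
force: [0.8, 1.8, -1.0]
width: 0.005
gripper_force: 0.8
```

```bash
python3 - <<'E'
from g import *
L=.77
plan(np.array([.105-.07*np.sin(L)+.0184,.05+.07*np.cos(L)+.0184,.2]),np.pi/4)
E
```

```text
t 19.6 pos [0.6142 0.0899 0.1991] F [ 0.8  1.8 -1. ] j [-0.65  0.5   0.62  1.66 -0.32  1.09  0.79]
 turn [-0.     0.    -0.006]
 turn [0.    0.    3.136]
 shift after turn cm [-0.02 -0.34 -0.09]
 shift now cm [-0.03 -0.34 -0.09] world [-0.0024 -0.0024  0.0009]
[[-0.66   0.751  0.   ]
 [ 0.751  0.66  -0.   ]
 [-0.    -0.    -1.   ]]
```

Pushing with a light contact, about 2 N. I continue along the arc.

send_rows([
  [0,[0,-0.35,0],[0,0,0]],
  [0,[-0.02,-0.37,0],[0,0,0]],
  [0,[-0.02,-0.37,0],[0,0,0]],
  [0,[-0.06,-0.36,0],[0,0,0]],
  [0,[-0.06,-0.36,0],[0,0,0]],
])

```text
clock: 20.1
position: [0.6018, 0.0767, 0.199]
ee_rot: [1.295, 2.862, 0.0]
force: [-0.3, 1.8, 0.6]
width: 0.006
gripper_force: 0.6
```

send_rows([
  [0,[-0.1,-0.36,0],[0,0,0]],
  [0,[-0.1,-0.35,0],[0,0,0]],
  [0,[-0.13,-0.35,0],[0,0,0]],
  [0,[-0.13,-0.34,0],[0,0,0]],
  [0,[-0.08,-0.16,0],[0,0,0]],
])

```text
clock: 20.6
position: [0.5936, 0.0621, 0.1991]
ee_rot: [1.296, 2.862, -0.0]
force: [0.4, 1.0, 0.5]
width: 0.005
gripper_force: 0.5
```

```bash
python3 - <<'E'
from g import *
L=1.3
plan(np.array([.105-.07*np.sin(L)+.0184,.05+.07*np.cos(L)+.0184,.2]),np.pi/4)
E
```

```text
t 20.6 pos [0.5936 0.0621 0.1991] F [0.4 1.  0.5] j [-0.63  0.46  0.63  1.72 -0.3   1.07  0.82]
 turn [-0.     0.    -0.006]
 turn [0.    0.    3.135]
 shift after turn cm [-0.22 -0.51 -0.09]
 shift now cm [-0.23 -0.5  -0.09] world [-0.0023 -0.005   0.0009]
[[-0.66   0.752  0.   ]
 [ 0.752  0.66  -0.   ]
 [-0.    -0.    -1.   ]]
```

send_rows([
  [0,[-0.08,-0.16,0],[0,0,0]],
  [0,[-0.08,-0.16,0],[0,0,0]],
  [0,[-0.06,-0.14,0],[0,0,0]],
  [0,[-0.03,-0.08,0],[0,0,0]],
  [0,[0,0,0],[0,0,0]],
])

```text
clock: 21.1
position: [0.5914, 0.0571, 0.199]
ee_rot: [1.295, 2.862, -0.0]
force: [-0.3, 0.9, -0.8]
width: 0.005
gripper_force: 0.2
```

send_rows([
  [0,[-0.05,-0.1,0],[0,0,0]],
  [0,[-0.05,-0.1,0],[0,0,0]],
  [0,[-0.03,-0.08,0],[0,0,0]],
  [0,[0,0,0],[0,0,0]],
  [0,[0,0,0],[0,0,0]],
])

```text
clock: 21.6
position: [0.5903, 0.0548, 0.199]
ee_rot: [1.295, 2.862, 0.001]
force: [0.8, 2.3, 0.4]
width: 0.001
gripper_force: 1.4
```

send_rows([
  [0,[-0.02,-0.06,0],[0,0,0]],
  [0,[-0.02,-0.06,0],[0,0,0]],
  [0,[0,0,0],[0,0,0]],
  [0,[0,0,0],[0,0,0]],
])

```text
clock: 22.0
position: [0.5901, 0.0546, 0.1992]
ee_rot: [1.293, 2.862, 0.003]
force: [3.9, 6.1, -0.7]
width: 0.005
gripper_force: 3.1
```

At the stop: the position stalled at about 7 N. I back off and lift clear.

send_rows([
  [0,[0,0.5,0],[0,0,0]],
  [0,[0,2,0],[0,0,0]],
  [0,[0,1,0],[0,0,0]],
  [0,[0,0,-4],[0,0,0]],
  [0,[0,0,-4],[0,0,0]],
])

```text
clock: 22.5
position: [0.6151, 0.0761, 0.2787]
ee_rot: [-1.294, -2.86, 0.005]
force: [0.2, 0.3, 0.9]
width: 0.005
gripper_force: 0.0
```

send_rows([
  [0,[0,0,-4.5],[0,0,0]],
  [0,[0,0,-4],[0,0,0]],
  [0,[0,3,-1],[0,0,0]],
  [0,[0,4,0],[0,0,0]],
  [0,[0,4,0],[0,0,0]],
])

```text
clock: 23.0
position: [0.6994, 0.1493, 0.3751]
ee_rot: [1.296, 2.861, 0.001]
force: [1.0, 0.7, 0.6]
width: 0.006
gripper_force: 0.0
```

```bash
python3 - <<'E'
from g import *
import cv2
d=pts(.305-.2074,1.3,.08)
o=np.zeros((600,786,3),np.uint8)
a=arm.get_image("top")[135:245,275:405,::-1].copy(); b=arm.get_image("side")[120:320,285:417,::-1].copy()
a=cv2.resize(a,None,fx=3,fy=3,interpolation=cv2.INTER_CUBIC);b=cv2.resize(b,None,fx=3,fy=3,interpolation=cv2.INTER_CUBIC)
for k in("griptop","pintop","rim","posttop"):
    for n,im,o0 in(("top",a,(275,135)),("side",b,(285,120))):
        q=(proj(n,W(G,d[k]))-o0)*3; cv2.circle(im,tuple(int(v) for v in q),2,(0,0,255),-1)
o[:330,:390]=a; o[:600,390:786]=b
cv2.imwrite("pics/crop3.png",o); s=arm.observe(); print(s["position"],s["force"],s["clock"])
E
```

```text
[0.70025272 0.15387003 0.3705774 ] [-0.7102164   0.81716299 -1.51566557] 23.1
```

View pics/crop3.png

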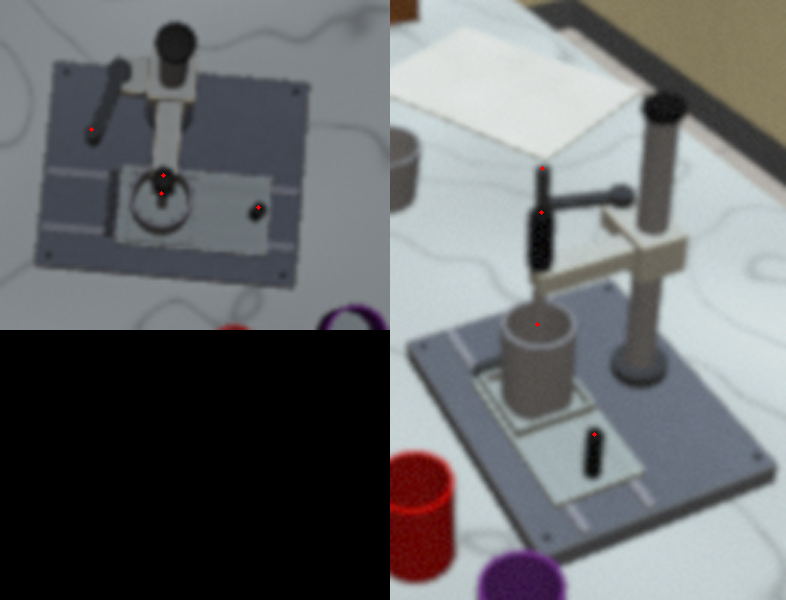

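The lever pin is at its predicted stop (92,131 in the top crop). Slide, measure and tray have not moved, and the arm is clear, so I hand in.

```bash
python3 -c "
from cell import arm
print(arm.sign_off())"
```

```text
the job is handed in; nothing more can be done
None
```

The job is handed in (the sign-off returned no verdict): the tray is home, the probe touched the bottom plate with about 25 N on the tool at most, the lock lever is at its stop, and the arm is clear of everything.

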